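# Knock the bread rack's locking pin home with the mallet

### The arm

A 6-joint arm with a two-finger parallel gripper is mounted at the origin on the work surface. World frame = base frame: x ahead of the robot, y to its left, z up, the work surface at z = 0. Lengths are in m, angles in rad, forces in N, time in s.
With the tool pointing down it reaches from about 0.275 to 0.725 m from the base axis. Payload 5.6 kg.
Tool frame: the origin (TCP) lies between the finger pads, 19 mm behind the fingertips; this is the grasp point; z points along the fingers, y is the line along which they close (so a half turn about z gives the same grasp; the last joint's range is limited). The gripper opens to 85 mm and grips with 20 to 120 N. Pads are 22 mm wide; open, the fingers measure 114 mm over their backs; the gripper's body (76 mm by 85 mm) begins 54 mm behind the grasp point. The pads swing forward as they close: fully open they stand 13 mm farther back than shut.
Start: joints at [-1.032, 0.255, 0.108, 0, -1.424, -0.285], TCP at [0.138, -0.532, 0.25] pointing down, gripper open.
Joint ranges: [-2.95, 2.95], [-1.21, 1.97], [-1.09, 1.5], [-2.87, 1.71], [-2.94, -0.07], [-3.05, 3.05]. Speed limits (rad/s): [2.57, 2.57, 3.14, 3.14, 3.14, 3.14].

### API

Orientations are given as a unit quaternion [x, y, z, w].
In Python, from bench import bot gives the robot as it stands. The module is installed in compiled form; this text tells all that it offers.
- The arm moves only by the tool play_rows, never from a script. Its argument "commands" is a list of rows, each a list of 2 entries, a list of its own where there are three numbers: the shift along the tool's x, y, z in mm, then the turn, a rotation vector about the tool's x, y, z in rad. In form: [[[x, y, z], [wx, wy, wz]], ...]. A call has 1 to 8 rows; each row shifts and turns the commanded pose from where the row before left it, along the tool's axes as they then stand; what a row does not reach is not made up. A row lasts 1/10 s, in which the tool goes at most 50 mm and 8.59 degrees, less where a joint would pass 70% of its speed; a pose out of reach is approached as far as the arm can. A call is refused whole if a number of a shift passes 50 or a number of a turn 0.15, either way. A call with a gripper value outside its range is refused whole. "claw" is the gripper command: -1 is shut, 1 is fully open, values between are in proportion, set as the call begins (left out, the last holds). The fingers move at their own pace and stop on an object; the grip force is fixed at half the most. Time passes only in rows, so rows that do not move let the fingers close. It gives the time, the measured TCP pose, the force, the opening and the grip force at its end, in the units of the state.
- bot.get_obs(): the state, without advancing time (a new reading comes with each control period).
- bot.snapshot(name): name is "scene" or "top" or "wrist"; returns a dict with "pixels" (480x640x3 uint8, red, green, blue), "camera_matrix" (3x3 intrinsics, pixels), "k1" (the pictures are not rectified: a ray, as slopes to the right and down, at radius r is drawn at 1 + k1 r^2 times it, then the intrinsics apply), "T" (4x4, takes a point from camera to world coordinates). Camera axes: x right, y down, z forward; pixel columns grow to the right and rows downward; lengths in m; the calibration is good to about 2 mm. A picture is of the moment at which its call begins. There is no depth.
- bot.hand_in(): hands the job in; it is judged then, once.
The state is a dict: "clock": time; "joint_pos": joint angles; "joint_velocities": joint speeds; "joint_torque": joint torques, N m; "ee_pos": TCP position; "tool_rot": TCP orientation; "contact_force": force on the tool from outside, world axes, zero at the start; "ft_torque": the same for the moment, N m; "finger_gap": finger opening in m; "grasp_force": force on a finger pad.
Only numpy, scipy, OpenCV 4.12 (cv2) and the standard library are available. Lean on these libraries where they do the work, as an engineer would, in place of code of your own. Each camera call takes 0.05 s, during which the arm holds its last target. There are 200 camera calls.

### The job

The red-capped sprung locking pin of the wooden bread rack has crept up: knock it fully home, its cap seated on the block, with a brisk downward blow or a few from the mallet's striking face, not a slow push and never with the gripper itself. The mallet's handle is sunk in its rest, so first lift the mallet out by its head, stand it upright on open bench well clear of the rest and let go, then take it again by the handle for the blows (the rack's crossbar leaves no room for a gripper on the head). Finally set the mallet back down on the open bench, clear of the rack and the rest, and leave the jar and the tart where they are.

Things in the scene. Friction and masses are not known exactly. Their poses are not given: they have to be found in the camera images.
- rack: Wooden bread-rack frame, fixed. Origin: on the pin's axis at bench level; z up, +x away from the robot (yawed a little), y along the crossbar. Base board x -60 to +160, y +-125, 30 mm thick; on it a dark block 64 x 64 mm, top at z = 50 mm, carries the pin. Posts 44 x 30 mm at x = -15, y = +-110 mm; two braces slope from the post tops to the rear of the base.
- pin (a joint): Travel of the sprung locking pin straight down, m: 0 = fully up, 0.024 = fully home, its cap seated on the block. It resists with 4 N of friction plus a weak spring (up to 1.2 N at the bottom), weighs 0.1 kg, and stays where it has been driven; at the bottom it stops hard.
- pin_top (a point): Centre of the top of the pin's red cap (40 mm diameter, 12 mm thick), which is what to strike. Fully up it is 86 mm above the bench, fully home 62 mm (cap seated on the 50 mm high block). Starts 0 to 6 mm below fully up.
- mallet: Mallet, about 0.33 kg: brown head 64 (x) x 50 (y) x 76 mm (z), white striking faces at its top and bottom; blue handle 24 mm wide (y) x 28 mm high (z) runs along -x to 155 mm from the head's centre, axis 38 mm above the lower face. Origin: centre of the lower face, z up. Stands stably by itself, handle level. Starts on the bench at the rest, handle in the slot.
- mallet_head (a point): Centre of the mallet's head, 38 mm above the lower striking face.
- mallet_grip (a point): Point on the handle's axis, 105 mm from the head's centre along the mallet's -x; a good place to hold it for the blows.
- rest: Dark slotted wooden mallet rest, fixed. Two walls, x from -171 to -46 mm, 18 mm thick, 62 mm high (higher than the handle), with a 34 mm slot between them along x, its floor 10 mm above the bench. Outer width 70 mm. Origin: bench level, where the mallet's head stands at the start, beyond the walls' +x end.
- jar: Bystander: amber jam jar with a white lid, 68 mm diameter, 100 mm high, beyond the rest. Origin under its centre. Leave it.
- tart: Bystander: tart in a tin, 116 mm diameter, 28 mm high (nuts to 39 mm), at the far middle of the bench. Origin under its centre. Leave it.
- crossbar (a point): Middle of the underside of the rack's crossbar, 196 mm up; bar 44 mm wide, 28 mm thick, from x = -37 to +7 mm of the rack, so it overhangs half of the pin: a gripper right over the pin hits it, but a mallet head reached in level along the rack's x axis from the robot's side passes below it.
Not all that is in view belongs to the job. What is shaped like the mallet but turquoise or yellow is not meant.

How it is judged:
On the way, in this order (a step that is already met when the one before it is completed fails the run):
1. the mallet has been lifted out and stands upright, still and released on the bench, its head at least 80 mm from where it stood at the rest (horizontal distance between mallet_head and rest above 0.08 m and height (world z) of mallet_head below 0.045 m and angle between mallet's own z axis and vertical below 0.15 rad and linear speed of mallet below 0.02 m/s and contact force between the fingers and mallet below 0.3 N), for 0.2 s.
2. the mallet, held in the fingers, strikes the pin with a striking face (within 0.5 rad of level): the pin moves down faster than 0.05 m/s under it (velocity of joint pin above 0.05 m/s and contact force between mallet and pin above 0.5 N and contact force between the fingers and mallet above 1 N and (angle between mallet's own z axis and vertical below 0.5 rad or angle between mallet's own z axis and vertical above 2.64 rad)).
At the end, for the whole second after the job is handed in: The pin is home (joint at least 0.021 of 0.024 m); the mallet is released and at rest on the bench, its head's centre below 45 mm and at least 100 mm from the pin and 80 mm from where it stood at the rest (value of joint pin above 0.021 m and height (world z) of mallet_head below 0.045 m and horizontal distance between mallet_head and pin_top above 0.1 m and horizontal distance between mallet_head and rest above 0.08 m and linear speed of mallet below 0.02 m/s and contact force between the fingers and mallet below 0.3 N); the robot touches nothing.
It fails at once if the gripper or arm presses on the pin itself (over 1 N) (contact force between any of the fingers, the arm and pin above 1 N).
It fails at once if the pin is struck while the mallet is held by its head (TCP within 60 mm of the head's centre) (contact force between mallet and pin above 1 N and contact force between the fingers and mallet above 1 N and distance between the grasp point and mallet_head below 0.06 m).
It fails at once if the jar or tart is moved more than 30 mm (distance of any of jar, tart from where it was at the start of the episode above 0.03 m).
It also fails if it takes over 72 s, if anything falls off the work surface, if the arm or the gripper's body presses on something with over 40 N, if the wrist force passes 120 N, or if a joint passes its speed limit or range.

## Working session

There is one attempt and no reset: what is moved stays moved. The work goes in short steps, Python scripts to look and compute and a tool call to move; the robot and the scene stay as the last step left them, time stands still between calls to the robot, and variables do not carry over. Pictures are saved under pics/ and viewed, at most 12 in all, crops included, and the job is handed in when it is done.

Besides the shell and the picture viewer there is one more tool, called after "Request:" in YAML: its name, and indented under it one key for each argument. play_rows: Moves the arm, as the interface text tells. Its arguments: {"type":"object","properties":{"commands":{"type":"array","items":{"type":"array"}},"claw":{"type":"number"}},"required":["commands"]}

```bash
mkdir -p pics; cat > h.py <<'E'
import numpy as np, cv2
from bench import bot
def snap(n,f=None):
    s=bot.snapshot(n)
    if f: cv2.imwrite('pics/'+f,s['pixels'][:,:,::-1])
    return s
def ray(s,u,v):
    K=np.array(s['camera_matrix']);k=float(s['k1'])
    p=cv2.undistortPoints(np.array([[[u,v]]],float),K,np.array([k,0,0,0.]))[0,0]
    T=np.array(s['T']);return T[:3,3],T[:3,:3]@np.array([p[0],p[1],1.])
def onz(s,u,v,z):
    o,d=ray(s,u,v);return o+d*(z-o[2])/d[2]
E
python3 - <<'E'
from h import *
import pickle
a=snap('scene');b=snap('top')
cv2.imwrite('pics/a.png',a['pixels'][:,:,::-1]);cv2.imwrite('pics/b.png',b['pixels'][:,:,::-1])
pickle.dump((a,b),open('ab.pkl','wb'))
for s in(a,b):print(np.round(s['T'],3),s['k1'],s['camera_matrix'])
o=bot.get_obs();print(o)
E
```

```text
[[ 0.823  0.406 -0.397  1.047]
 [ 0.568 -0.597  0.566 -0.555]
 [-0.007 -0.692 -0.722  1.063]
 [ 0.     0.     0.     1.   ]] -0.12216302319645735 [[551.65115052   0.         319.90674035]
 [  0.         551.65115052 240.15617987]
 [  0.           0.           1.        ]]
[[ 1.000e-03 -9.830e-01  1.810e-01  3.450e-01]
 [-1.000e+00  3.000e-03  2.200e-02  1.670e-01]
 [-2.200e-02 -1.810e-01 -9.830e-01  1.214e+00]
 [ 0.000e+00  0.000e+00  0.000e+00  1.000e+00]] -0.09283204893865891 [[496.82081334   0.         319.87449038]
 [  0.         496.82081334 244.22860012]
 [  0.           0.           1.        ]]
{'clock': 0.1, 'joint_pos': array([-1.03241342e+00,  2.55680073e-01,  1.07140260e-01, -4.00544606e-04,
       -1.42388931e+00, -2.84594594e-01]), 'joint_velocities': array([ 1.23953672e-03, -2.10208308e-03,  3.42072204e-03,  2.06904316e-05,
        1.44091193e-03,  1.28223967e-03]), 'joint_torque': array([-3.05370719e-03, -3.87602162e+01,  2.38474309e+01,  5.37796810e+00,
       -3.76931872e-03, -5.28533377e-06]), 'ee_pos': array([ 0.13803492, -0.53198083,  0.24919609]), 'tool_rot': array([-1.26524602e-01,  9.91963114e-01,  8.27483553e-04, -1.44983316e-04]), 'contact_force': array([-0.2787482 , -0.58894573, -0.47107987]), 'ft_torque': array([-0.01349334, -0.01652586, -0.00770663]), 'grasp_force': 0.0, 'finger_gap': 0.08547919971987548}
```

View pics/a.png

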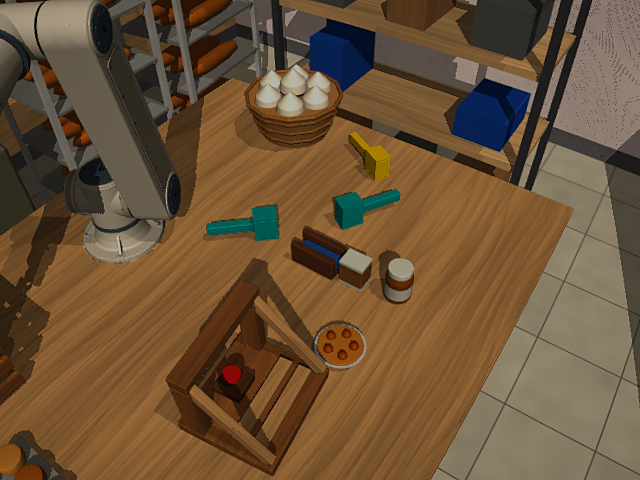

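View pics/b.png

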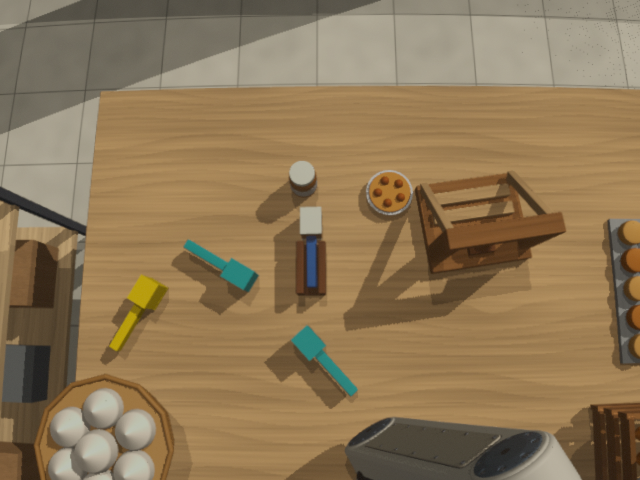

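The mallet candidates in the top view are turquoise at (238,275) and (308,343), yellow at (147,292), and a brown head with white face at (311,221) with a blue handle (312,262) in the dark rest. Only the last fits. The red cap is at (232,374) in the scene view. The jar is at (302,175) and the tart at (389,193) in the top view.

```bash
python3 - <<'E'
from h import *
import pickle
a,b=pickle.load(open('ab.pkl','rb'))
def blobs(s,lo,hi,box,n,minA=15):
    hsv=cv2.cvtColor(s['pixels'],cv2.COLOR_RGB2HSV);m=cv2.inRange(hsv,lo,hi)
    M=np.zeros_like(m);x0,y0,x1,y1=box;M[y0:y1,x0:x1]=m[y0:y1,x0:x1]
    c,_=cv2.findContours(M,cv2.RETR_EXTERNAL,cv2.CHAIN_APPROX_NONE)
    c=sorted(c,key=cv2.contourArea)[-n:]
    return c
for nm,s,box in(('scene',a,(335,240,380,295)),('top',b,(290,200,335,240))):
    for c in blobs(s,(0,0,140),(180,70,255),box,1):
        r=cv2.minAreaRect(c);M=cv2.moments(c);u,v=M['m10']/M['m00'],M['m01']/M['m00']
        print(nm,'white',r,(u,v),onz(s,u,v,.076)); print([onz(s,*p,.076)[:2].round(3) for p in cv2.boxPoints(r)])
for nm,s,box in(('scene',a,(285,225,345,280)),('top',b,(295,220,330,300))):
    for c in blobs(s,(105,120,40),(130,255,255),box,1):
        r=cv2.minAreaRect(c);print(nm,'blue',r,[onz(s,*p,.052)[:2].round(3) for p in cv2.boxPoints(r)],onz(s,*r[0],.052))
hsv=cv2.cvtColor(a['pixels'],cv2.COLOR_RGB2HSV)
m=cv2.inRange(hsv,(0,200,150),(4,255,255));m[:, :200]=0;m[:,260:]=0;m[:340]=0;m[410:]=0
c=max(cv2.findContours(m,0,1)[0],key=cv2.contourArea);r=cv2.fitEllipse(c);print('cap',r,cv2.boundingRect(c))
for z in(.08,.083,.086):print(z,onz(a,*r[0],z))
# crossbar top corners z=.224 top view ends, rough
for p in[(448,233),(560,215),(564,229),(450,245)]:print('bar',onz(b,*p,.224))
for n,p,z in[('jar',(302,171),.1),('tart',(389,193),.028),('turqA',(238,275),.07),('turqB',(308,343),.07)]:print(n,onz(b,*p,z))
A=cv2.resize(b['pixels'][195:305,270:360],None,fx=4,fy=4);B=cv2.resize(b['pixels'][160:280,405:575],None,fx=3.667,fy=3.667)[:440]
C=cv2.resize(a['pixels'][340:420,190:290],None,fx=4,fy=4)
im=np.zeros((600,800,3),np.uint8);im[:440,:360]=A;B=cv2.resize(B,(430,300));im[:300,365:795]=B;C=cv2.resize(C,(370,296));im[302:598,365:735]=C
cv2.imwrite('pics/c.png',im[:,:,::-1])
E
```

```text
scene white ((355.4000244140625, 259.70001220703125), (27.280029296875, 16.099689483642578), 26.56505012512207) (355.4351215038973, 259.7693718477762) [0.61219242 0.21347812 0.076     ]
[array([0.583, 0.189]), array([0.571, 0.239]), array([0.642, 0.238]), array([0.651, 0.19 ])]
top white ((310.5, 220.0), (26.0, 21.0), 90.0) (310.378169449598, 219.99165120593693) [0.61252256 0.21405938 0.076     ]
[array([0.644, 0.239]), array([0.644, 0.189]), array([0.581, 0.189]), array([0.581, 0.238])]
scene blue ((323.2776794433594, 251.0424041748047), (43.81319808959961, 12.250633239746094), 36.326820373535156) [array([0.46 , 0.204]), array([0.455, 0.243]), array([0.578, 0.219]), array([0.581, 0.182])] [0.51991278 0.21180072 0.052     ]
top blue ((311.0, 263.0), (46.0, 8.0), 90.0) [array([0.569, 0.223]), array([0.569, 0.204]), array([0.459, 0.204]), array([0.459, 0.222])] [0.51387113 0.21316703 0.052     ]
cap ((229.85658264160156, 380.9999694824219), (0.0009593629511073232, 4.125665187835693), 90.00679779052734) (228, 381, 5, 1)
0.08 [ 0.57971019 -0.20709487  0.08      ]
0.083 [ 0.5811371  -0.20815617  0.083     ]
0.086 [ 0.58256402 -0.20921746  0.086     ]
bar [ 0.54957193 -0.07246574  0.224     ]
bar [ 0.58714765 -0.30970191  0.224     ]
bar [ 0.55744521 -0.31552914  0.224     ]
bar [ 0.52472955 -0.07539029  0.224     ]
jar [0.72524609 0.23328637 0.1       ]
tart [0.69157935 0.02179217 0.028     ]
turqA [0.48334205 0.38260618 0.07      ]
turqB [0.32789082 0.21862442 0.07      ]
```

View pics/c.png

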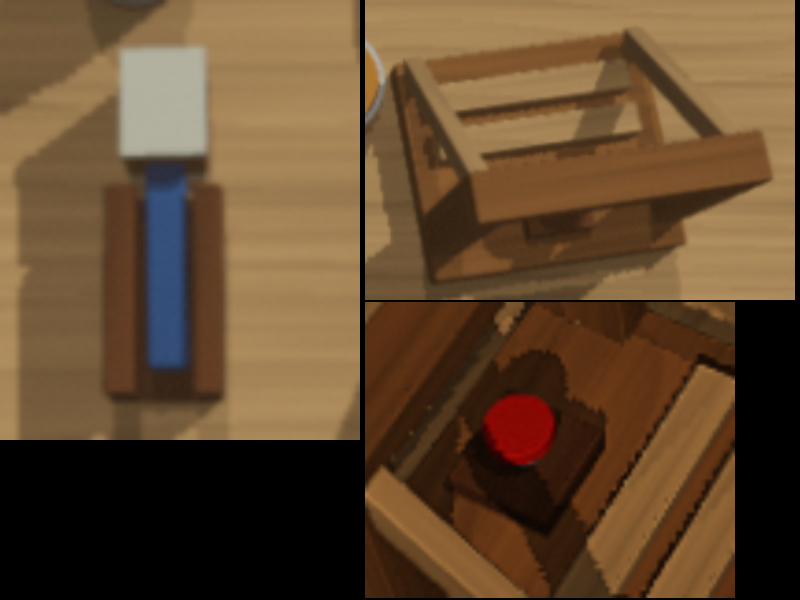

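The crop confirms the mallet: white top at (163,100), blue handle in the dark rest. The red cap is at (520,425) in the crop, about (232,373) in the scene view. I'm moving above the head now.

Request:
play_rows:
  commands:
    - [[0,0,-5],[0,0,0.127]]
    - [[0,0,-5],[0,0,0.127]]
    - [[-26,41,-5],[0,0,0]]
    - [[-26,41,0],[0,0,0]]
    - [[-26,41,0],[0,0,0]]
    - [[-26,41,0],[0,0,0]]
    - [[-26,41,0],[0,0,0]]
    - [[-26,41,0],[0,0,0]]
  claw: 1

```text
clock: 0.9
ee_pos: [0.2945, -0.2845, 0.2648]
tool_rot: [0.0, 1.0, 0.0, -0.0]
contact_force: [0.8, 0.0, 0.5]
finger_gap: 0.0857
grasp_force: 0.0
```

Request:
play_rows:
  commands:
    - [[-26,41,0],[0,0,0]]
    - [[-26,41,0],[0,0,0]]
    - [[-26,41,0],[0,0,0]]
    - [[-26,41,0],[0,0,0]]
    - [[-26,41,0],[0,0,0]]
    - [[-26,41,0],[0,0,0]]
    - [[-26,41,0],[0,0,0]]
    - [[-26,41,0],[0,0,0]]

```text
clock: 1.7
ee_pos: [0.5027, 0.0436, 0.2648]
tool_rot: [-0.0, 1.0, -0.0, -0.0]
contact_force: [1.3, -0.9, 0.5]
finger_gap: 0.0853
grasp_force: 0.0
```

Request:
play_rows:
  commands:
    - [[-26,41,0],[0,0,0]]
    - [[-26,41,0],[0,0,0]]
    - [[-26,41,0],[0,0,0]]
    - [[-10,20,0],[0,0,0]]
    - [[0,0,0],[0,0,0]]
    - [[0,0,0],[0,0,0]]

```text
clock: 2.3
ee_pos: [0.5901, 0.1848, 0.264]
tool_rot: [-0.0, 1.0, -0.0, -0.001]
contact_force: [0.2, 0.3, 0.2]
finger_gap: 0.0854
grasp_force: 0.0
```

```bash
cat >> h.py <<'E'
from scipy.spatial.transform import Rotation as R
def delta(p,Rt=None):
    o=bot.get_obs();r=R.from_quat(o['tool_rot']);print('t',o['clock'],'ee',o['ee_pos'].round(4),'axes x',r.as_matrix()[:,0].round(3),'z',r.as_matrix()[:,2].round(3))
    print('shift mm tool',(r.inv().apply(np.array(p)-o['ee_pos'])*1000).round(1))
    if Rt is not None:print('turn',(r.inv()*Rt).as_rotvec().round(3))
E
python3 - <<'E'
from h import *
import pickle
a,b=pickle.load(open('ab.pkl','rb'))
delta([.6125,.2138,.045],R.from_matrix(np.array([[-1,0,0],[0,1,0],[0,0,-1]])))
print(bot.get_obs()['joint_pos'].round(2))
snap('wrist','d.png')
px=a['pixels'].astype(int);m=((px[...,0]>110)&(px[...,1]<35)&(px[...,2]<35)).astype(np.uint8);m[:,:200]=0;m[:,260:]=0;m[:345]=0;m[410:]=0
c=max(cv2.findContours(m,0,1)[0],key=cv2.contourArea);print(cv2.boundingRect(c),cv2.contourArea(c))
for z in(.08,.083,.086):
  x,y,w,h=cv2.boundingRect(c);print(z,[onz(a,*p,z)[:2].round(3) for p in((x+w/2,y),(x+w/2,y+h),(x,y+h/2),(x+w,y+h/2),(231.9,373.2))])
E
```

```text
t 2.3 ee [0.5901 0.1848 0.264 ] axes x [-1.    -0.     0.002] z [-0.002 -0.001 -1.   ]
shift mm tool [-22.8  29.2 219. ]
turn [-0.001 -0.002  0.   ]
[ 0.56  0.39  0.34 -0.   -1.52 -2.13]
(222, 365, 19, 19) 230.0
0.08 [array([ 0.558, -0.177]), array([ 0.587, -0.21 ]), array([ 0.557, -0.205]), array([ 0.589, -0.183]), array([ 0.571, -0.191])]
0.083 [array([ 0.56 , -0.178]), array([ 0.588, -0.211]), array([ 0.558, -0.206]), array([ 0.59 , -0.184]), array([ 0.573, -0.192])]
0.086 [array([ 0.561, -0.179]), array([ 0.59 , -0.212]), array([ 0.56 , -0.207]), array([ 0.591, -0.185]), array([ 0.574, -0.193])]
```

View pics/d.png

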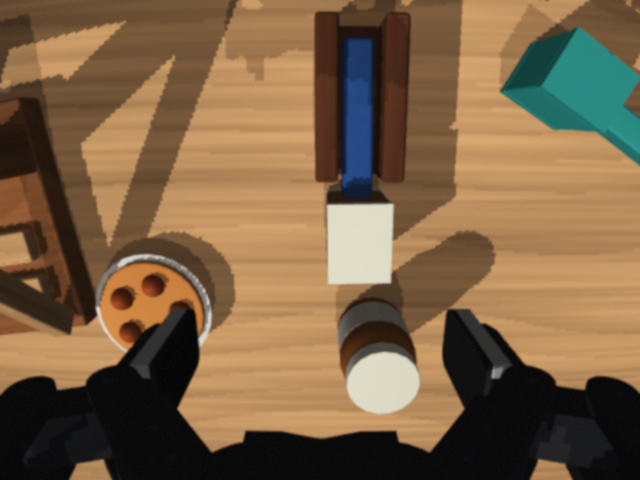

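Request:
play_rows:
  commands:
    - [[-23,29,0],[0,0,0]]
    - [[0,0,40],[0,0,0]]
    - [[0,0,45],[0,0,0]]
    - [[0,0,45],[0,0,0]]
    - [[0,0,45],[0,0,0]]
    - [[0,0,30],[0,0,0]]
    - [[0,0,14],[0,0,0]]
    - [[0,0,0],[0,0,0]]

```text
clock: 3.15
ee_pos: [0.6123, 0.2123, 0.0448]
tool_rot: [0.001, 1.0, -0.001, -0.001]
contact_force: [-1.0, -0.4, 0.4]
finger_gap: 0.0853
grasp_force: 0.0
```

Request:
play_rows:
  commands:
    - [[0,0,0],[0,0,0]]
    - [[0,0,0],[0,0,0]]
    - [[0,0,0],[0,0,0]]
    - [[0,0,0],[0,0,0]]
    - [[0,0,0],[0,0,0]]
    - [[0,0,0],[0,0,0]]
  claw: -1

```text
clock: 3.75
ee_pos: [0.6147, 0.2143, 0.0485]
tool_rot: [-0.0, 1.0, 0.001, 0.002]
contact_force: [-0.9, -0.3, 6.7]
finger_gap: 0.0495
grasp_force: 63.2
```

Request:
play_rows:
  commands:
    - [[0,0,-20],[0,0,0]]
    - [[0,0,-30],[0,0,0]]
    - [[0,0,-40],[0,0,0]]
    - [[0,0,-40],[0,0,0]]
    - [[10,-20,0],[0,0,0]]
    - [[25,-35,0],[0,0,0]]
    - [[25,-35,0],[0,0,0]]
    - [[25,-35,0],[0,0,0]]

```text
clock: 4.55
ee_pos: [0.5267, 0.0874, 0.1757]
tool_rot: [0.0, 1.0, 0.0, -0.0]
contact_force: [0.8, -0.7, -2.8]
finger_gap: 0.0494
grasp_force: 62.9
```

Request:
play_rows:
  commands:
    - [[25,-30,0],[0,0,0]]
    - [[15,-10,0],[0,0,0]]
    - [[0,0,40],[0,0,0]]
    - [[0,0,40],[0,0,0]]
    - [[0,0,20],[0,0,0]]
    - [[0,0,0],[0,0,0]]
    - [[0,0,0],[0,0,0]]

```text
clock: 5.25
ee_pos: [0.4886, 0.0486, 0.0768]
tool_rot: [-0.0, 1.0, -0.0, 0.0]
contact_force: [0.4, 0.5, -2.4]
finger_gap: 0.0498
grasp_force: 62.8
```

```bash
python3 - <<'E'
from h import *
delta([.49,.05,.05]);print(bot.get_obs()['finger_gap'])
a=snap('scene');b=snap('top')
cv2.imwrite('pics/e.png',np.hstack([a['pixels'][100:400,200:500],b['pixels'][100:400,230:530]])[:,:,::-1])
E
```

```text
t 5.25 ee [0.4886 0.0486 0.0768] axes x [-1.    -0.    -0.001] z [ 0.001 -0.    -1.   ]
shift mm tool [-1.4  1.4 26.8]
0.04977935628488057
```

View pics/e.png

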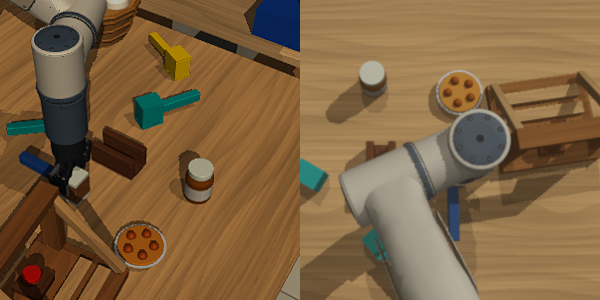

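The left half shows the mallet held by its head, white top at (80,180), handle level. The jar and tart haven't moved. I'm lowering it now.

Request:
play_rows:
  commands:
    - [[0,0,12],[0,0,0]]
    - [[0,0,8],[0,0,0]]
    - [[0,0,4],[0,0,0]]
    - [[0,0,2],[0,0,0]]
    - [[0,0,2],[0,0,0]]
    - [[0,0,0],[0,0,0]]
    - [[0,0,0],[0,0,0]]

```text
clock: 6.05
ee_pos: [0.4886, 0.0487, 0.0486]
tool_rot: [-0.0, 1.0, 0.0, 0.001]
contact_force: [-0.5, -0.2, 1.1]
finger_gap: 0.0493
grasp_force: 63.1
```

Request:
play_rows:
  commands:
    - [[0,0,0],[0,0,0]]
    - [[0,0,0],[0,0,0]]
    - [[0,0,0],[0,0,0]]
    - [[0,0,0],[0,0,0]]
    - [[0,0,0],[0,0,0]]
    - [[0,0,0],[0,0,0]]
    - [[0,0,0],[0,0,0]]
    - [[0,0,0],[0,0,0]]
  claw: 1

```text
clock: 6.85
ee_pos: [0.4882, 0.0486, 0.048]
tool_rot: [0.0, 1.0, -0.0, -0.0]
contact_force: [0.1, 0.2, 0.0]
finger_gap: 0.0857
grasp_force: 0.0
```

Request:
play_rows:
  commands:
    - [[0,0,-20],[0,0,0]]
    - [[0,0,-40],[0,0,0]]
    - [[0,0,-45],[0,0,0]]
    - [[0,0,-45],[0,0,0]]
    - [[0,0,-45],[0,0,0]]
    - [[30,0,0],[0,0,0]]
    - [[0,0,0],[0,0,0]]
    - [[0,0,0],[0,0,0]]

```text
clock: 7.65
ee_pos: [0.4579, 0.0486, 0.243]
tool_rot: [-0.0, 1.0, 0.0, 0.0]
contact_force: [0.1, 0.8, -0.8]
finger_gap: 0.0853
grasp_force: 0.0
```

```bash
python3 - <<'E'
from h import *
s=snap('wrist','f.png');hsv=cv2.cvtColor(s['pixels'],cv2.COLOR_RGB2HSV)
m=cv2.inRange(hsv,(105,120,40),(130,255,255))
c=max(cv2.findContours(m,0,1)[0],key=cv2.contourArea);r=cv2.minAreaRect(c);print('blue',r,[onz(s,*p,.052)[:2].round(3) for p in cv2.boxPoints(r)])
m=cv2.inRange(hsv,(0,0,140),(180,60,255))
c=max(cv2.findContours(m,0,1)[0],key=cv2.contourArea);r=cv2.minAreaRect(c);print('white',r,[onz(s,*p,.076)[:2].round(3) for p in cv2.boxPoints(r)],onz(s,*r[0],.076))
delta([.385,.05,.04])
E
```

```text
blue ((318.5, 125.5), (167.0, 31.0), 90.0) [array([0.333, 0.038]), array([0.333, 0.06 ]), array([0.453, 0.06 ]), array([0.453, 0.037])]
white ((320.5, 259.0), (84.0, 69.0), 90.0) [array([0.454, 0.026]), array([0.454, 0.075]), array([0.519, 0.076]), array([0.519, 0.024])] [0.48541024 0.05013223 0.076     ]
t 7.7 ee [0.4581 0.0485 0.2426] axes x [-1.    -0.     0.001] z [-0.001 -0.    -1.   ]
shift mm tool [ 72.9   1.6 202.6]
```

View pics/f.png

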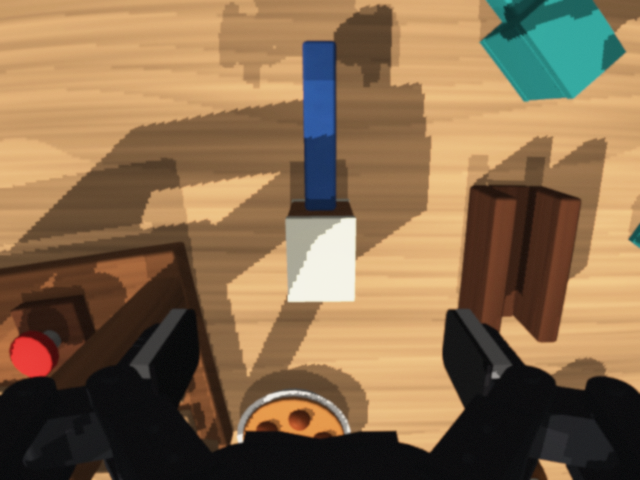

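The mallet stands upright and released, with the white face at (320,259) and the blue handle straight behind it. Next I tilt the tool back slightly and take the handle.

Request:
play_rows:
  commands:
    - [[30,0,0],[0,-0.1,0]]
    - [[30,0,0],[0,-0.1,0]]
    - [[30,1,0],[0,0,0]]
    - [[31,0,0],[0,0,0]]
    - [[0,0,40],[0,0,0]]
    - [[0,0,45],[0,0,0]]
    - [[0,0,40],[0,0,0]]
    - [[0,0,0],[0,0,0]]

```text
clock: 8.5
ee_pos: [0.3606, 0.0471, 0.1005]
tool_rot: [0.001, 0.995, -0.003, 0.095]
contact_force: [-0.8, -0.7, -0.4]
finger_gap: 0.0852
grasp_force: 0.0
```

```bash
python3 - <<'E'
from h import *
delta([.376,.0495,.039]);print(bot.get_obs()['joint_pos'].round(2))
E
```

```text
t 8.5 ee [0.3606 0.0471 0.1005] axes x [-0.982  0.    -0.189] z [ 0.189 -0.007 -0.982]
shift mm tool [-3.5  2.8 63.3]
[ 0.7  -0.14 -0.81  0.18 -0.77 -2.39]
```

Request:
play_rows:
  commands:
    - [[-3,2,25],[0,0,0]]
    - [[0,0,25],[0,0,0]]
    - [[0,0,13],[0,0,0]]
    - [[0,0,0],[0,0,0]]
    - [[0,0,0],[0,0,0]]

```text
clock: 9.0
ee_pos: [0.3797, 0.0519, 0.0453]
tool_rot: [-0.0, 0.995, -0.0, 0.1]
contact_force: [0.1, -0.1, 0.1]
finger_gap: 0.0853
grasp_force: 0.0
```

Request:
play_rows:
  commands:
    - [[0,0,0],[0,0,0]]
    - [[0,0,0],[0,0,0]]
    - [[0,0,0],[0,0,0]]
    - [[0,0,0],[0,0,0]]
    - [[0,0,0],[0,0,0]]
    - [[0,0,0],[0,0,0]]
    - [[0,0,0],[0,0,0]]
    - [[0,0,0],[0,0,0]]
  claw: -1

```text
clock: 9.8
ee_pos: [0.3789, 0.0516, 0.0444]
tool_rot: [0.0, 0.995, -0.0, 0.1]
contact_force: [-3.5, 0.5, 6.3]
finger_gap: 0.023
grasp_force: 59.1
```

```bash
python3 - <<'E'
from h import *
delta([.376,.0495,.135]);print(bot.get_obs()['joint_pos'].round(2))
E
```

```text
t 9.8 ee [0.3789 0.0516 0.0444] axes x [-0.98   0.    -0.199] z [ 0.199 -0.    -0.98 ]
shift mm tool [-15.2  -2.1 -89.4]
[ 0.66 -0.01 -0.9   0.24 -0.54 -2.43]
```

Request:
play_rows:
  commands:
    - [[-4,0,-20],[0,0,0]]
    - [[-8,0,-40],[0,0,0]]
    - [[-9,0,-44],[0,0,0]]
    - [[0,-20,0],[0,0,0]]
    - [[8,-40,-2],[0,0,0]]
    - [[8,-40,-2],[0,0,0]]
    - [[8,-40,-2],[0,0,0]]
    - [[8,-40,-2],[0,0,0]]

```text
clock: 10.6
ee_pos: [0.3442, -0.1295, 0.151]
tool_rot: [-0.0, 0.995, 0.0, 0.099]
contact_force: [2.2, 0.6, -1.5]
finger_gap: 0.0227
grasp_force: 59.5
```

Request:
play_rows:
  commands:
    - [[8,-40,-2],[0,0,0]]
    - [[8,-40,-2],[0,0,0]]
    - [[2,-20,0],[-0.015,0,-0.071]]
    - [[0,0,0],[-0.014,0,-0.071]]
    - [[0,0,0],[0,0,0]]
    - [[0,0,0],[0,0,0]]
    - [[0,0,0],[0,0,0]]

```text
clock: 11.3
ee_pos: [0.3271, -0.2278, 0.1518]
tool_rot: [-0.072, 0.992, 0.008, 0.099]
contact_force: [0.1, 0.3, -3.2]
finger_gap: 0.0231
grasp_force: 59.8
```

```bash
cat >> h.py <<'E'
def bigblob(s,m,z,nm):
    c=max(cv2.findContours(m,0,1)[0],key=cv2.contourArea);r=cv2.minAreaRect(c);M=cv2.moments(c)
    print(nm,[round(x,1) for x in r[0]+r[1]],[onz(s,*p,z)[:2].round(3).tolist() for p in cv2.boxPoints(r)],'c',onz(s,M['m10']/M['m00'],M['m01']/M['m00'],z).round(4))
E
python3 - <<'E'
from h import *
delta([.3285,-.228,.15]);print(bot.get_obs()['joint_pos'].round(2),bot.get_obs()['finger_gap'])
s=snap('wrist');a=snap('scene');b=snap('top')
cv2.imwrite('pics/g.png',np.vstack([np.hstack([cv2.resize(s['pixels'],(400,300)),cv2.resize(a['pixels'],(400,300))]),np.hstack([a['pixels'][190:490,100:500],b['pixels'][130:420,240:640]][:1]+[cv2.resize(b['pixels'][130:430,240:640],(400,290))])])[:,:,::-1])
hsv=cv2.cvtColor(s['pixels'],cv2.COLOR_RGB2HSV)
bigblob(s,cv2.inRange(hsv,(0,0,140),(180,60,255)),.182,'white')
px=s['pixels'].astype(int);bigblob(s,((px[...,0]>110)&(px[...,1]<50)&(px[...,2]<50)).astype(np.uint8),.083,'cap')
E
```

```text
t 11.3 ee [ 0.3271 -0.2278  0.1518] axes x [-0.97  -0.141 -0.198] z [ 0.196  0.029 -0.98 ]
shift mm tool [-1.  -0.4  2. ]
[-0.29 -0.08 -0.5  -0.1  -0.97 -1.09] 0.02308661534749769
white [275.5, 405.0, 4.0, 1.0] [[0.324, -0.239], [0.324, -0.239], [0.326, -0.239], [0.326, -0.239]] c [ 0.3256 -0.2387  0.182 ]Traceback (most recent call last):
  File "<stdin>", line 7, in <module>
  File "h.py", line 19, in bigblob
    c=max(cv2.findContours(m,0,1)[0],key=cv2.contourArea);r=cv2.minAreaRect(c);M=cv2.moments(c)
ValueError: max() iterable argument is empty
```

View pics/g.png

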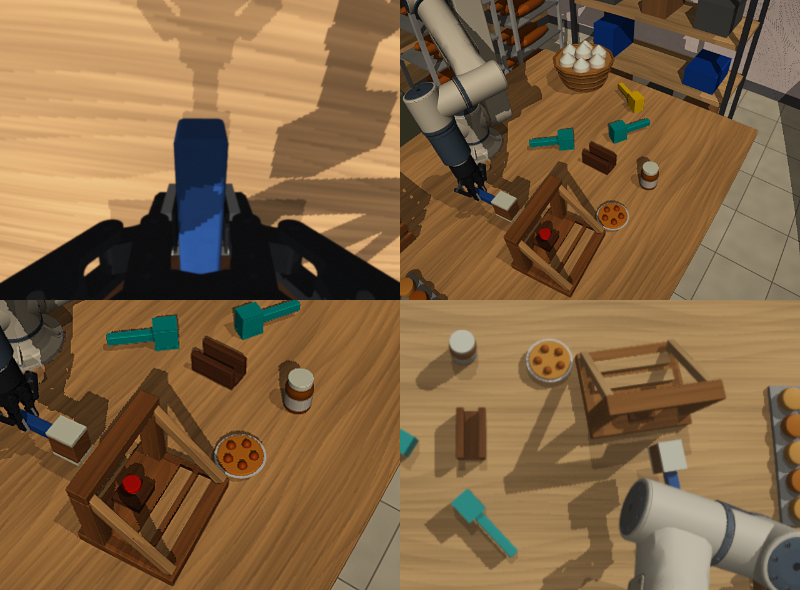

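The mallet is held level, white top at (668,457) in the composite, aimed roughly along the rack's axis. The red cap is visible at (131,484). I'm triangulating the head and refining the rack's yaw.

```bash
python3 - <<'E'
from h import *
a=snap('scene');b=snap('top');C=[];Q=[]
for s,box in((a,(140,170,210,270)),(b,(480,270,550,330))):
    hsv=cv2.cvtColor(s['pixels'],cv2.COLOR_RGB2HSV);m=cv2.inRange(hsv,(0,0,130),(180,70,255));M=np.zeros_like(m);x0,y0,x1,y1=box;M[y0:y1,x0:x1]=m[y0:y1,x0:x1]
    c=max(cv2.findContours(M,0,1)[0],key=cv2.contourArea);mm=cv2.moments(c);C.append(ray(s,mm['m10']/mm['m00'],mm['m01']/mm['m00']))
    q=cv2.approxPolyDP(cv2.convexHull(c),4,True)[:,0];print(q.tolist(),cv2.contourArea(c))
    Q.append((s,q))
(o1,d1),(o2,d2)=C
t=np.linalg.lstsq(np.c_[d1,-d2],o2-o1,rcond=None)[0];p1,p2=o1+t[0]*d1,o2+t[1]*d2;print('head top',p1.round(4),p2.round(4))
z=(p1+p2)[2]/2
for s,q in Q:print([onz(s,*p,z)[:2].round(3).tolist() for p in q])
px=a['pixels'];hsv=cv2.cvtColor(px,cv2.COLOR_RGB2HSV)
m=((px[...,0]>110)&(px[...,1]<35)&(px[...,2]<35)).astype(np.uint8);m[:,:200]=0;m[:,260:]=0;m[:345]=0;m[410:]=0
ys,xs=np.nonzero(m);print('cap px',xs.mean(),ys.mean(),xs.min(),xs.max(),ys.min(),ys.max(),len(xs))
# bright-red top only
v=px[...,0][m>0];print(np.percentile(v,[5,25,50,75,95]))
# bar lines in top view: wood base board front edge
E
```

```text
[[176, 174], [155, 189], [153, 185]] 56.5
[[520, 274], [526, 304], [504, 307], [498, 278]] 678.5
head top [ 0.4092 -0.1155  0.4542] [ 0.4114 -0.1132  0.4536]
[[0.413, -0.087], [0.411, -0.136], [0.4, -0.131]]
[[0.437, -0.127], [0.391, -0.133], [0.386, -0.098], [0.431, -0.092]]
cap px 231.60836501901142 373.4182509505703 222 240 365 383 263
[117.1 139.  140.  143.  151. ]
```

```bash
python3 - <<'E'
from h import *
a=snap('scene');b=snap('top');C=[];Q=[]
for s,box in((a,(135,290,205,350)),(b,(480,270,550,330))):
    hsv=cv2.cvtColor(s['pixels'],cv2.COLOR_RGB2HSV);m=cv2.inRange(hsv,(0,0,130),(180,75,255));M=np.zeros_like(m);x0,y0,x1,y1=box;M[y0:y1,x0:x1]=m[y0:y1,x0:x1]
    c=max(cv2.findContours(M,0,1)[0],key=cv2.contourArea);mm=cv2.moments(c);C.append(ray(s,mm['m10']/mm['m00'],mm['m01']/mm['m00']))
    Q.append((s,cv2.approxPolyDP(cv2.convexHull(c),3,True)[:,0]));print(Q[-1][1].tolist())
(o1,d1),(o2,d2)=C
t=np.linalg.lstsq(np.c_[d1,-d2],o2-o1,rcond=None)[0];p1,p2=o1+t[0]*d1,o2+t[1]*d2;print('head top',p1.round(4),p2.round(4))
z=(p1+p2)[2]/2
for s,q in Q:print([onz(s,*p,z)[:2].round(3).tolist() for p in q])
print(onz(a,231.6,372.5,.083))
print(bot.get_obs()['ee_pos'])
E
```

```text
[[160, 305], [185, 316], [170, 335], [146, 324]]
[[521, 274], [527, 303], [505, 307], [498, 278]]
head top [ 0.4347 -0.2143  0.1817] [ 0.4354 -0.2136  0.1815]
[[0.399, -0.194], [0.46, -0.184], [0.468, -0.234], [0.41, -0.243]]
[[0.47, -0.234], [0.409, -0.243], [0.401, -0.196], [0.462, -0.184]]
[ 0.57135924 -0.19132411  0.083     ]
[ 0.32745299 -0.22815772  0.15219467]
```

Request:
play_rows:
  commands:
    - [[-17,0,3.5],[0,0,0]]
    - [[-27,0.5,5.5],[0,0,0]]
    - [[-27,0.5,5.5],[0,0,0]]
    - [[-27,0.5,5.5],[0,0,0]]
    - [[-25,0.5,5],[0,0,0]]
    - [[-13,0.5,2.5],[0,0,0]]
    - [[0,0,0],[0,0,0]]
    - [[0,0,0],[0,0,0]]

```text
clock: 12.45
ee_pos: [0.464, -0.2057, 0.1518]
tool_rot: [-0.072, 0.992, 0.008, 0.099]
contact_force: [-1.4, 0.4, -3.0]
finger_gap: 0.0234
grasp_force: 59.8
```

```bash
python3 - <<'E'
from h import *
o=bot.get_obs();p=o['ee_pos'];print(p.round(4),o['finger_gap'],o['joint_pos'].round(2))
delta(p+[0,0,-.05])
a=snap('scene');w=snap('top')
cv2.imwrite('pics/i.png',np.hstack([cv2.resize(a['pixels'][270:420,140:290],(400,400),interpolation=2),cv2.resize(w['pixels'][150:310,420:580],(400,400),interpolation=2)])[:,:,::-1])
E
```

```text
[ 0.464  -0.2057  0.1518] 0.023374125802410155 [-0.15  0.12 -0.3  -0.07 -0.95 -1.24]
t 12.45 ee [ 0.464  -0.2057  0.1518] axes x [-0.97  -0.141 -0.198] z [ 0.195  0.029 -0.98 ]
shift mm tool [ 9.9 -0.  49. ]
```

View pics/i.png

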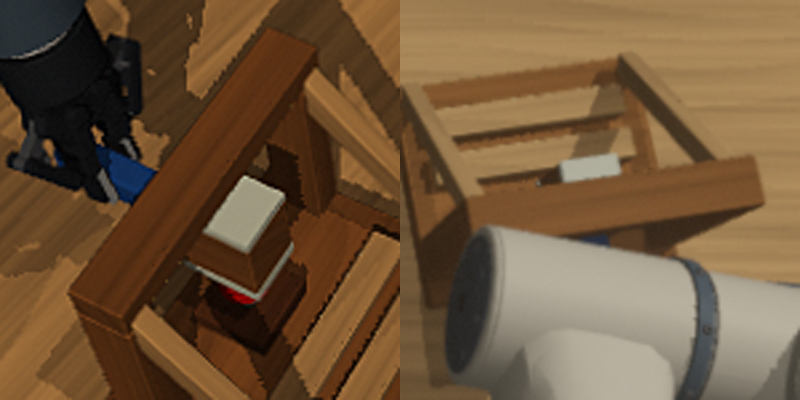

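The head is right over the cap, which shows red just under the lower face at (240,293), clear of the crossbar. First blow.

Request:
play_rows:
  commands:
    - [[2,0,12],[0,0,0]]
    - [[5,0,24],[0,0,0]]
    - [[0,0,0],[0,0,0]]
    - [[-3,0,-15],[0,0,0]]
    - [[-4,0,-21],[0,0,0]]
    - [[0,0,0],[0,0,0]]
    - [[0,0,0],[0,0,0]]

```text
clock: 13.25
ee_pos: [0.4641, -0.2059, 0.1528]
tool_rot: [-0.072, 0.992, 0.007, 0.1]
contact_force: [-0.2, 0.0, -3.1]
finger_gap: 0.0236
grasp_force: 59.9
```

```bash
python3 - <<'E'
from h import *
a=snap('scene')
cv2.imwrite('pics/j.png',cv2.resize(a['pixels'][290:410,170:290],(500,500),interpolation=2)[:,:,::-1])
print(bot.get_obs()['ee_pos'])
hsv=cv2.cvtColor(a['pixels'],cv2.COLOR_RGB2HSV)
m=cv2.inRange(hsv,(0,0,130),(180,75,255));M=m*0;M[330:372,205:262]=m[330:372,205:262]
bigblob(a,M,.182,'white')
E
```

```text
[ 0.46355726 -0.20575498  0.1519047 ]
white [231.0, 348.9, 16.4, 27.7] [[0.573, -0.217], [0.564, -0.161], [0.599, -0.163], [0.607, -0.218]] c [ 0.5858 -0.1896  0.182 ]
```

View pics/j.png

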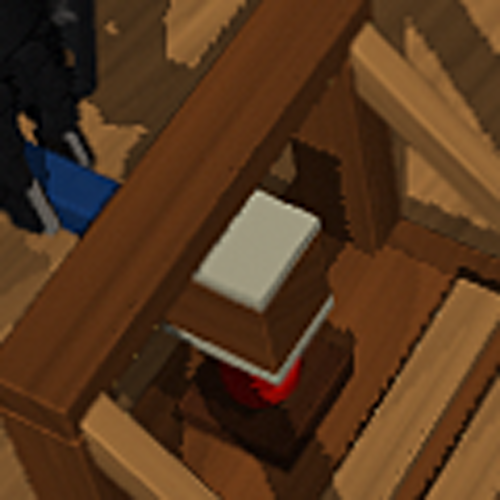

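The mallet is still level, and the cap at (262,385) is lower and not yet seated. Second blow goes to the bottom, with a short hold to read the height.

Request:
play_rows:
  commands:
    - [[2,0,12],[0,0,0]]
    - [[6,0,30],[0,0,0]]
    - [[1,0,4],[0,0,0]]
    - [[0,0,0],[0,0,0]]

```text
clock: 13.7
ee_pos: [0.4641, -0.2059, 0.105]
tool_rot: [-0.072, 0.992, 0.007, 0.099]
contact_force: [-0.0, -0.9, -3.0]
finger_gap: 0.0232
grasp_force: 59.9
```

```bash
python3 - <<'E'
from h import *
a=snap('scene');b=snap('top');C=[]
for s,box in((a,(205,335,262,385)),(b,(470,190,530,240))):
    hsv=cv2.cvtColor(s['pixels'],cv2.COLOR_RGB2HSV);m=cv2.inRange(hsv,(0,0,120),(180,75,255));M=np.zeros_like(m);x0,y0,x1,y1=box;M[y0:y1,x0:x1]=m[y0:y1,x0:x1]
    c=max(cv2.findContours(M,0,1)[0],key=cv2.contourArea);q=cv2.approxPolyDP(cv2.convexHull(c),3,True)[:,0];print(q.tolist(),[onz(s,*p,.139)[:2].round(3).tolist() for p in q])
print(bot.get_obs()['ee_pos'])
E
```

```text
[[225, 345], [247, 354], [234, 374], [211, 364]] [[0.547, -0.172], [0.596, -0.163], [0.604, -0.212], [0.554, -0.221]]
[[500, 216], [500, 220], [479, 223], [479, 219]] [[0.606, -0.212], [0.596, -0.212], [0.59, -0.164], [0.599, -0.164]]
[ 0.46414516 -0.20575169  0.10541081]
```

Request:
play_rows:
  commands:
    - [[0.4,0,2],[0,0,0]]
    - [[0,0,0],[0,0,0]]
    - [[0,0,0],[0,0,0]]

```text
clock: 14.1
ee_pos: [0.4646, -0.2059, 0.1039]
tool_rot: [-0.072, 0.992, 0.007, 0.1]
contact_force: [-3.4, -0.1, 2.7]
finger_gap: 0.0235
grasp_force: 60.7
```

Request:
play_rows:
  commands:
    - [[0.4,0,2],[0,0,0]]
    - [[0,0,0],[0,0,0]]
    - [[0,0,0],[0,0,0]]

```text
clock: 14.4
ee_pos: [0.4649, -0.2063, 0.1023]
tool_rot: [-0.072, 0.992, 0.007, 0.1]
contact_force: [-5.3, -0.1, 6.3]
finger_gap: 0.0231
grasp_force: 61.3
```

Upward force rose to about 9 N, more than the pin's roughly 5 N, so it is on its stop. Lifting and withdrawing now.

Request:
play_rows:
  commands:
    - [[-4,0,-20],[0,0,0]]
    - [[-6,0,-29],[0,0,0]]
    - [[0,0,0],[0,0,0]]
    - [[17,0,-3.5],[0,0,0]]
    - [[27,-0.5,-5.5],[0,0,0]]
    - [[27,-0.5,-5.5],[0,0,0]]
    - [[27,-0.5,-5.5],[0,0,0]]
    - [[25,-0.5,-5],[0,0,0]]

```text
clock: 15.2
ee_pos: [0.3382, -0.2255, 0.1498]
tool_rot: [-0.072, 0.993, 0.008, 0.098]
contact_force: [-0.3, -0.1, -2.7]
finger_gap: 0.0231
grasp_force: 59.9
```

Request:
play_rows:
  commands:
    - [[20,0,-4],[0,0,0]]
    - [[0,0,0],[0,0,0]]
    - [[0,0,0],[0,0,0]]

```text
clock: 15.5
ee_pos: [0.3201, -0.229, 0.151]
tool_rot: [-0.071, 0.992, 0.007, 0.1]
contact_force: [0.7, -0.4, -2.9]
finger_gap: 0.0228
grasp_force: 59.9
```

```bash
python3 - <<'E'
from h import *
a=snap('scene');px=a['pixels'];print(bot.get_obs()['ee_pos'])
m=((px[...,0]>110)&(px[...,1]<35)&(px[...,2]<35)).astype(np.uint8);m[:,:200]=0;m[:,265:]=0;m[:345]=0;m[420:]=0
ys,xs=np.nonzero(m);print('cap px',xs.mean(),ys.mean(),xs.min(),xs.max(),ys.min(),ys.max(),len(xs))
K=np.array(a['camera_matrix']);Ti=np.linalg.inv(a['T'])
for z in(.086,.083,.080,.068,.065,.062):
    p=cv2.projectPoints(np.array([[.572,-.1915,z]]),cv2.Rodrigues(Ti[:3,:3])[0],Ti[:3,3],K,np.array([a['k1'],0,0,0.]))[0].ravel();print(z,p.round(1))
cv2.imwrite('pics/k.png',cv2.resize(px[330:420,180:300],(800,600),interpolation=2)[:,:,::-1])
E
```

```text
[ 0.32060709 -0.2289616   0.15110969]
cap px 234.84302325581396 377.04651162790697 227 241 370 386 172
0.086 [231.6 372. ]
0.083 [231.8 372.7]
0.08 [232.  373.5]
0.068 [232.7 376.5]
0.065 [232.9 377.2]
0.062 [233.1 377.9]
```

View pics/k.png

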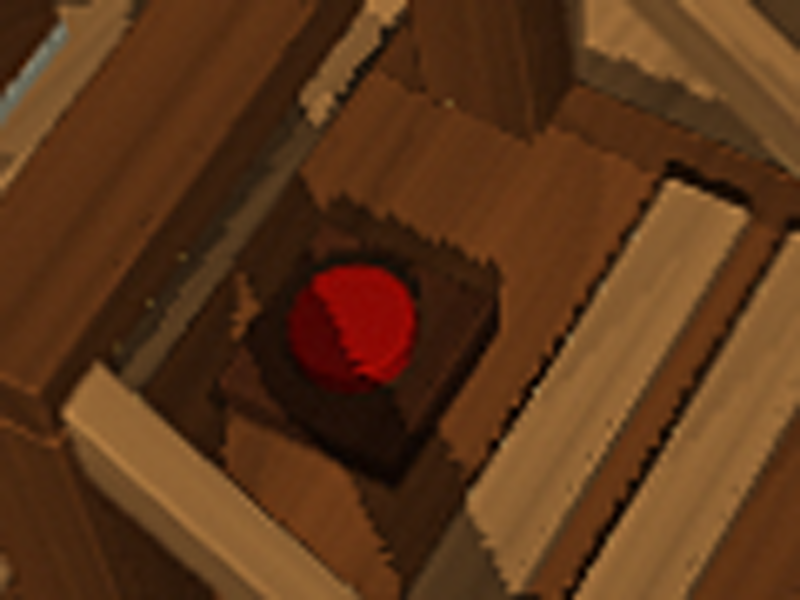

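The cap, at (352,325) in the crop, sits flush on the block, matching a 62 mm top. I'm setting the mallet down here, about 145 mm from the pin and clear of the base board.

Request:
play_rows:
  commands:
    - [[6,0,29],[0,0,0]]
    - [[6,0,29],[0,0,0]]
    - [[4,0,20],[0,0,0]]
    - [[2,0,12],[0,0,0]]
    - [[1,0,6],[0,0,0]]
    - [[0,0,3],[0,0,0]]
    - [[0,0,0],[0,0,0]]
    - [[0,0,0],[0,0,0]]

```text
clock: 16.35
ee_pos: [0.3223, -0.2289, 0.0511]
tool_rot: [-0.072, 0.992, 0.007, 0.1]
contact_force: [0.2, -0.3, -2.3]
finger_gap: 0.0231
grasp_force: 59.8
```

Request:
play_rows:
  commands:
    - [[0,0,2],[0,0,0]]
    - [[0.5,0,2],[0,0,0]]
    - [[0,0,1.5],[0,0,0]]
    - [[0,0,0],[0,0,0]]
    - [[0,0,0],[0,0,0]]

```text
clock: 16.85
ee_pos: [0.3222, -0.2287, 0.045]
tool_rot: [-0.072, 0.992, 0.007, 0.1]
contact_force: [-0.5, -0.3, -2.4]
finger_gap: 0.0229
grasp_force: 59.9
```

Request:
play_rows:
  commands:
    - [[0,0,1],[0,0,0]]
    - [[0,0,1],[0,0,0]]
    - [[0,0,0],[0,0,0]]
    - [[0,0,0],[0,0,0]]

```text
clock: 17.25
ee_pos: [0.3226, -0.2286, 0.043]
tool_rot: [-0.072, 0.992, 0.007, 0.1]
contact_force: [-0.2, 0.7, -2.1]
finger_gap: 0.023
grasp_force: 59.9
```

Request:
play_rows:
  commands:
    - [[0,0,1.5],[0,0,0]]
    - [[0,0,1],[0,0,0]]
    - [[0,0,0],[0,0,0]]
    - [[0,0,0],[0,0,0]]

```text
clock: 17.65
ee_pos: [0.3233, -0.2288, 0.0413]
tool_rot: [-0.072, 0.992, 0.007, 0.1]
contact_force: [-5.7, 1.1, 9.3]
finger_gap: 0.0225
grasp_force: 61.7
```

Contact with the bench. Releasing and withdrawing.

Request:
play_rows:
  commands:
    - [[0,0,-1],[0,0,0]]
    - [[0,0,0],[0,0,0]]
    - [[0,0,0],[0,0,0]]
    - [[0,0,0],[0,0,0]]
    - [[0,0,0],[0,0,0]]
    - [[0,0,0],[0,0,0]]
    - [[0,0,0],[0,0,0]]
    - [[0,0,0],[0,0,0]]
  claw: 1

```text
clock: 18.45
ee_pos: [0.323, -0.2285, 0.0415]
tool_rot: [-0.072, 0.992, 0.007, 0.1]
contact_force: [1.0, 0.5, -0.2]
finger_gap: 0.0857
grasp_force: 0.0
```

Request:
play_rows:
  commands:
    - [[0,0,-15],[0,0,0]]
    - [[0,0,-30],[0,0,0]]
    - [[0,0,-40],[0,0,0]]
    - [[0,0,-40],[0,0,0]]
    - [[0,0,-20],[0,0,0]]
    - [[0,0,0],[0,0,0]]
    - [[0,0,0],[0,0,0]]
    - [[0,0,0],[0,0,0]]

```text
clock: 19.25
ee_pos: [0.2938, -0.2323, 0.1824]
tool_rot: [-0.072, 0.992, 0.008, 0.099]
contact_force: [-0.2, 0.6, 0.0]
finger_gap: 0.0852
grasp_force: 0.0
```

```bash
python3 - <<'E'
from h import *
a=snap('scene','l.png');print(bot.get_obs()['ee_pos'])
b=snap('top');C=[]
for s,box in((a,(125,300,215,380)),(b,(470,260,560,340))):
    hsv=cv2.cvtColor(s['pixels'],cv2.COLOR_RGB2HSV);m=cv2.inRange(hsv,(0,0,110),(180,75,255));M=np.zeros_like(m);x0,y0,x1,y1=box;M[y0:y1,x0:x1]=m[y0:y1,x0:x1]
    if M.any(): bigblob(s,M,.076,'white')
px=a['pixels'];m=((px[...,0]>110)&(px[...,1]<35)&(px[...,2]<35));ys,xs=np.nonzero(m[345:420,200:265]);print('cap',xs.mean()+200,ys.mean()+345)
for n,p,z in[('jar',(302,171),.1)]:pass
print(b['pixels'][171,302],b['pixels'][193,389])
E
```

```text
[ 0.2938452  -0.23233037  0.18237034]
white [172.9, 347.7, 26.4, 23.7] [[0.405, -0.245], [0.385, -0.193], [0.448, -0.185], [0.466, -0.236]] c [ 0.4278 -0.2155  0.076 ]
white [496.1, 296.0, 28.6, 22.2] [[0.46, -0.183], [0.469, -0.234], [0.405, -0.244], [0.395, -0.192]] c [ 0.4321 -0.2132  0.076 ]
cap 234.84302325581396 377.04651162790697
[181 178 160] [172 120  51]
```

View pics/l.png

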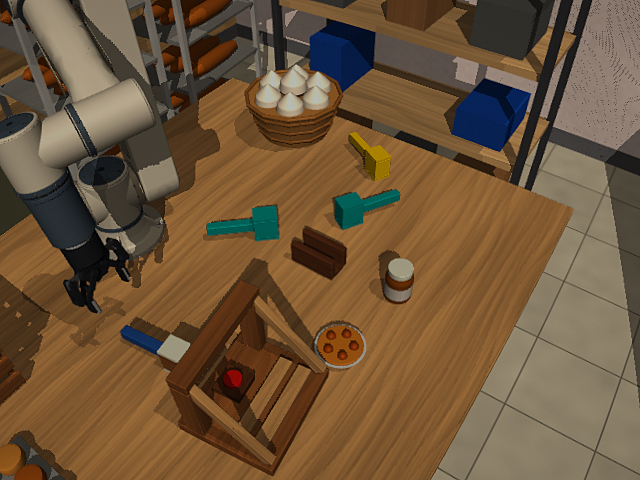

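The mallet stands upright on the bench with its head at (173,348), about 0.14 m from the pin. The cap is seated at (234,378), the jar and tart are where they were, and the arm is clear.

```bash
python3 -c "
from bench import bot
print(bot.hand_in())"
```

```text
the job is handed in; nothing more can be done
None
```

The job is handed in, with no verdict shown: two mallet blows plus a short slow press (about 4 mm, as a check) put the pin's cap down on the block, and the mallet stands released on open bench about 0.14 m from the pin, with the jar and tart untouched.

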